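# Turn the banding wheel to bring the blue underglaze to the mixing tile

## Task

The decorator needs the cobalt-blue underglaze next: push the rim of the banding wheel round with your fingertips until the blue-lidded jar is at the front of the wheel, squarely in line with the middle of the white mixing tile that lies in front of it, and leave the wheel standing still there. Let all five jars ride round upright on their places without touching or lifting any of them, and leave everything else on the bench where it is.

Things in the scene. Friction and masses are not known exactly. Their poses are not given: they have to be found in the camera images.
- wheel: turning aluminium head of the banding wheel (potter's turntable on a fixed iron foot): plain disc 280 mm across, rim 20 mm high, about 2 kg. Origin: centre of its top face, on the axis, 120 mm above the bench; its yaw is arbitrary. Turns freely both ways, no stops, 0.4 N drag at the rim. The outer 37 mm of its top is bare; a fingertip pressed there or on the rim (3 to 8 N) drags it round by friction.
- tile: white glazed mixing tile with dried dabs of colour, 108 x 108 x 8 mm, fast on the bench at the front of the wheel, the side towards the robot. Origin at the centre of its underside; its +x axis points straight at the wheel's axis, 218 mm away, so the front of the wheel is its -x direction (up to 26 degrees off the world's -x).
- jar_blue: the wanted jar: closed underglaze jar with a cobalt-blue screw lid and label band, white plastic, 46 mm in diameter and 48 mm tall, about 100 g, loose on the wheel head with its centre about 76 mm from the axis. Origin at the centre of its underside, z up.
- jar_red: closed underglaze jar with a red lid and label band, same size as the blue one (46 mm in diameter, 48 mm tall), loose on the wheel head about 76 mm from the axis. The five jars stand evenly, some 72 degrees apart, in any order. Origin at the centre of its underside.
- jar_yellow: closed underglaze jar with a yellow lid and label band, same size as the blue one (46 mm in diameter, 48 mm tall), loose on the wheel head about 76 mm from the axis. The five jars stand evenly, some 72 degrees apart, in any order. Origin at the centre of its underside.
- jar_green: closed underglaze jar with a green lid and label band, same size as the blue one (46 mm in diameter, 48 mm tall), loose on the wheel head about 76 mm from the axis. The five jars stand evenly, some 72 degrees apart, in any order. Origin at the centre of its underside.
- jar_black: closed underglaze jar with a black lid and label band, same size as the blue one (46 mm in diameter, 48 mm tall), loose on the wheel head about 76 mm from the axis. The five jars stand evenly, some 72 degrees apart, in any order. Origin at the centre of its underside.
- slip_jar: glass jar of grey slip with a brass-coloured lid, 76 mm in diameter, 85 mm tall, loose on the bench to the right of the wheel. Origin at the centre of its underside.
- mug: unglazed pinkish mug, 80 mm in diameter, 88 mm tall, handle at its +y, loose on the bench to the left of the wheel. Origin at the centre of its underside.
- scraper: steel scraper with a wooden handle, 180 x 50 x 12 mm, lying on the bench on the left. Origin on the bench, near the middle of its length.
- rib: flat wooden potter's rib, 100 x 52 x 8 mm, lying on the bench on the right. Origin at the centre of its underside.

How it is judged:
On the way:
1. the fingers push the wheel round (contact force between the fingers and wheel above 0.3 N and angular speed of wheel above 0.03 rad/s), for 0.05 s.
At the end, for the whole second after the job is handed in: The blue jar is at the front of the wheel, its centre within 17 mm sideways of the line from the axis to the tile (13 degrees); wheel at rest (under 0.05 rad/s); all five jars upright on the wheel within 90 mm of its axis; other loose things within 15 mm of where they were (x of jar_blue in the frame of tile between 0.12 and 0.163 m and y of jar_blue in the frame of tile between -0.017 and 0.017 m and angular speed of wheel below 0.05 rad/s and angle between each of jar_blue, jar_red, jar_yellow, jar_green, jar_black's own z axis and vertical below 0.1 rad and horizontal distance between each of jar_blue, jar_red, jar_yellow, jar_green, jar_black and wheel below 0.09 m and height (world z) of jar_blue between 0.115 and 0.125 m and height (world z) of jar_red between 0.115 and 0.125 m and height (world z) of jar_yellow between 0.115 and 0.125 m and height (world z) of jar_green between 0.115 and 0.125 m and height (world z) of jar_black between 0.115 and 0.125 m and distance of each of slip_jar, mug, scraper, rib from where it was at the start of the episode below 0.015 m); the robot touches nothing.
It fails at once if the arm or fingers touched a jar on the wheel (contact force between any of the arm, the fingers and jar_blue above 0.5 N or contact force between any of the arm, the fingers and jar_red above 0.5 N or contact force between any of the arm, the fingers and jar_yellow above 0.5 N or contact force between any of the arm, the fingers and jar_green above 0.5 N or contact force between any of the arm, the fingers and jar_black above 0.5 N).
It fails at once if a jar was lifted off the wheel, knocked over or shifted from its place on it ((height (world z) of jar_blue above 0.13 m or height (world z) of jar_blue below 0.112 m or angle between jar_blue's own z axis and vertical above 0.2 rad or horizontal distance between jar_blue and wheel above 0.09 m or horizontal distance between jar_blue and wheel below 0.062 m) or (height (world z) of jar_red above 0.13 m or height (world z) of jar_red below 0.112 m or angle between jar_red's own z axis and vertical above 0.2 rad or horizontal distance between jar_red and wheel above 0.09 m or horizontal distance between jar_red and wheel below 0.062 m) or (height (world z) of jar_yellow above 0.13 m or height (world z) of jar_yellow below 0.112 m or angle between jar_yellow's own z axis and vertical above 0.2 rad or horizontal distance between jar_yellow and wheel above 0.09 m or horizontal distance between jar_yellow and wheel below 0.062 m) or (height (world z) of jar_green above 0.13 m or height (world z) of jar_green below 0.112 m or angle between jar_green's own z axis and vertical above 0.2 rad or horizontal distance between jar_green and wheel above 0.09 m or horizontal distance between jar_green and wheel below 0.062 m) or (height (world z) of jar_black above 0.13 m or height (world z) of jar_black below 0.112 m or angle between jar_black's own z axis and vertical above 0.2 rad or horizontal distance between jar_black and wheel above 0.09 m or horizontal distance between jar_black and wheel below 0.062 m)).
It fails at once if another thing on the bench was moved by more than 15 mm (distance of any of slip_jar, mug, scraper, rib from where it was at the start of the episode above 0.015 m).
It also fails if it takes over 64 s, if anything falls off the work surface, if the arm or the gripper's body presses on something with over 40 N, if the wrist force passes 120 N, or if a joint passes its speed limit or range.

## Robot

A 7-joint arm with a two-finger parallel gripper is mounted at the origin on the work surface. World frame = base frame: x ahead of the robot, y to its left, z up, the work surface at z = 0. Lengths are in m, angles in rad, forces in N, time in s.
With the tool pointing down it reaches from about 0.425 to 0.825 m from the base axis. Payload 3.6 kg.
Tool frame: the origin (TCP) lies where the fingers leave the gripper's body, on its centre line; the fingertips stand 73 mm ahead of it and the grasp point (between the pads) lies 54 mm ahead of it; x points along the fingers, y is the direction in which the jaws open and shut, and the axes are right-handed (so a half turn about x gives the same grasp; the last joint's range is limited). The gripper opens to 85 mm and grips with 20 to 120 N. Pads are 22 mm wide; open, the fingers measure 114 mm over their backs; the gripper's body (76 mm by 85 mm) begins 54 mm behind the grasp point. The pads swing forward as they close: fully open they stand 13 mm farther back than shut.
Start: joints at [-1.151, 0.615, -0.013, 1.423, 0.008, 1.103, -0.04], TCP at [0.28, 0.586, 0.304] pointing down, gripper open.
Joint ranges: [-3.12, 3.12], [-0.3, 2.06], [-1.34, 1.32], [0.26, 2.42], [-1.36, 4.5], [0.01, 1.98], [-2.84, 2.84]. Speed limits (rad/s): [2.79, 2.79, 3.14, 3.14, 3.14, 3.14, 3.14].

## Interface

Orientations are given as a unit quaternion [x, y, z, w].
In Python, from station import arm, snapshot, camera_info, ticket gives the robot as it stands. Calls block until the motion is done:
- arm.movep(position, orientation): joint-space move of the TCP to a pose.
- arm.line_to(position, velocity=0.15, ori=None): straight line of the TCP; ori=None keeps the orientation; velocity is the mean speed in m/s.
- arm.move_j(angles): joint-space move.
- arm.move_gripper(opening, effort=None): opening from 0.0 (shut) to 1.0 (fully open); effort is the grip in N (None keeps the last); returns when the fingers have stopped.
- arm.pause(seconds).
- arm.ik(position, orientation): joint angles nearest the present ones, or None.
- snapshot(name): name is "scene" or "top" or "wrist"; returns the picture (400x640x3 uint8, blue, green, red); there is no depth.
- camera_info(name): a dict with "fx", "fy", "cx", "cy" (pixels), "R" (3x3) and "t" (3): a world point X has camera coordinates R X + t; the wrist camera has in their place "T_tool_cam" (4x4, takes a point from camera to tool coordinates, whose origin is the TCP and whose axes are the tool frame's). Camera axes: x right, y down, z forward; pixel columns grow to the right and rows downward; lengths in m; the calibration is good to about 2 mm. The wrist camera is an equidistant fisheye: a pixel r from the principal point sees the ray r / f radians off the axis. A picture is of the moment at which its call begins: read the wrist's pose just before it. camera_info takes no time and is no camera call.
A pose or a line that the arm cannot do raises arm.MotionError and nothing moves.
- ticket.finish_job(): hands the job in, once; it reports no verdict.
Readings, each from a call of its own:
- arm.read_time(): time.
- arm.read_joint_positions(): joint angles.
- arm.read_dq(): joint speeds.
- arm.read_effort(): joint torques, N m.
- arm.read_tool_pos(): TCP position.
- arm.read_eef_rot(): TCP orientation.
- arm.read_ft_force(): force on the tool from outside, world axes, zero at the start.
- arm.read_wrist_torque(): the same for the moment, N m.
- arm.read_opening(): opening from 0.0 (shut) to 1.0 (fully open).
Only numpy, scipy, OpenCV 4.12 (cv2) and the standard library are available. Lean on these libraries where they do the work, as an engineer would, in place of code of your own. Each camera call takes 0.05 s, during which the arm holds its last target.

## Working session

There is one attempt and no reset: what is moved stays moved. The work goes in short steps, each a Python script; the robot and the scene stay as the last script left them, time stands still between calls to the robot, and variables do not carry over. Pictures are saved under pics/ and viewed, and the job is handed in when it is done.

```bash
ls; mkdir -p pics
python3 - <<'E'
from station import arm, snapshot, camera_info
import cv2
for n in("scene","top","wrist"):
    cv2.imwrite(f"pics/{n}0.png",snapshot(n)); c=camera_info(n); print(n,c)
print(arm.read_time(),arm.read_tool_pos(),arm.read_eef_rot(),arm.read_opening())
E
```

```text
pics
scene {'fx': 420.34871107095285, 'fy': 420.34871107095285, 'cx': 320.08948589988313, 'cy': 197.52859238651374, 'R': array([[-0.33717738,  0.94123805, -0.01955381],
       [ 0.65521211,  0.21969931, -0.72279271],
       [-0.67602404, -0.25652125, -0.6907882 ]]), 't': array([ 0.18303445, -0.28339712,  1.66626071])}
top {'fx': 402.97156524589707, 'fy': 402.97156524589707, 'cx': 324.6628376170026, 'cy': 203.44902813224545, 'R': array([[ 4.84499225e-04, -9.99973133e-01,  7.31431387e-03],
       [-9.90822234e-01, -1.46871957e-03, -1.35163396e-01],
       [ 1.35170507e-01, -7.18169824e-03, -9.90796325e-01]]), 't': array([-0.01878529,  0.54580095,  1.27839831])}
wrist {'fx': 309.70691628693146, 'fy': 309.70691628693146, 'cx': 316.53405800336793, 'cy': 202.29824332853653, 'T_tool_cam': array([[ 1.08893163e-03, -3.07699883e-01,  9.51482841e-01,
        -7.12849108e-02],
       [ 9.99999252e-01,  8.64553828e-04, -8.64868680e-04,
         7.03769652e-04],
       [-5.56488140e-04,  9.51483071e-01,  3.07700595e-01,
        -7.88236153e-02],
       [ 0.00000000e+00,  0.00000000e+00,  0.00000000e+00,
         1.00000000e+00]])}
0.15 [0.28005213 0.58607879 0.30297653] [ 0.15558535  0.6897732  -0.15700028  0.68946142] 1.0002507315233657
```

View pics/top0.png

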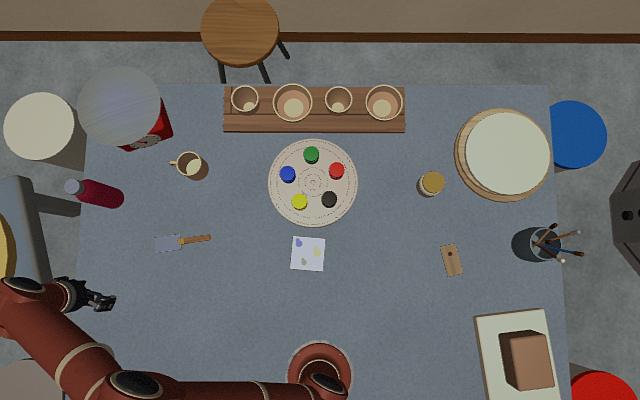

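View pics/scene0.png

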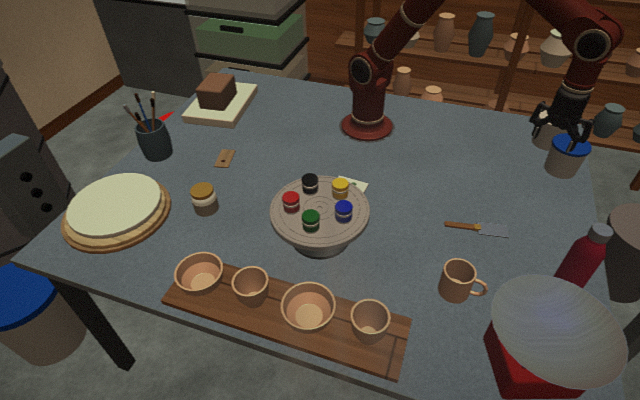

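The top view shows the wheel at about (312,183), the blue lid at (288,174) and the tile at (308,254), so blue has to turn roughly 110° from the left side to the front. Next I'll measure these properly.

```bash
cat > h.py <<'E'
from station import arm, snapshot, camera_info, ticket
import numpy as np, cv2
from scipy.spatial.transform import Rotation as Ro
def cast(uv,z,n="top"):
    c=camera_info(n); d=np.array([(uv[0]-c['cx'])/c['fx'],(uv[1]-c['cy'])/c['fy'],1]); R=np.array(c['R']);t=np.array(c['t'])
    o=-R.T@t; d=R.T@d; return o+d*(z-o[2])/d[2]
def blob(m,box,minA=20):
    k=np.zeros_like(m);x0,y0,x1,y1=box;k[y0:y1,x0:x1]=m[y0:y1,x0:x1]
    n,l,s,c=cv2.connectedComponentsWithStats(k)
    if n<2: return None
    i=1+np.argmax(s[1:,4]); return (c[i],s[i,4],(l==i).astype(np.uint8)) if s[i,4]>=minA else None
RNG=dict(blue=((110,120,60),(130,255,255)),red=((0,150,90),(6,255,255)),yellow=((22,150,90),(34,255,255)),green=((45,120,40),(80,255,255)),black=((0,0,0),(180,255,60)))
def lids(img,box=(262,133,364,232)):
    h=cv2.cvtColor(img,cv2.COLOR_BGR2HSV);o={}
    for k,(a,b) in RNG.items():
        r=blob(cv2.inRange(h,a,b),box)
        if r: o[k]=(cast(r[0],.166),r[0],r[1])
    return o
def wheel(img):
    h=cv2.cvtColor(img,cv2.COLOR_BGR2HSV)
    # warm (non-blue) pixels near the wheel
    m=((img[...,2].astype(int)-img[...,0])>-5).astype(np.uint8)
    b=blob(m,(255,134,370,234)); cs,_=cv2.findContours(b[2],cv2.RETR_EXTERNAL,cv2.CHAIN_APPROX_NONE)
    p=cv2.convexHull(max(cs,key=cv2.contourArea))[:,0]
    P=np.array([cast(q,.12)[:2] for q in p]); A=np.c_[2*P,np.ones(len(P))]; s=np.linalg.lstsq(A,(P**2).sum(1),rcond=None)[0]
    return s[:2],np.sqrt(s[2]+s[0]**2+s[1]**2)
def tile(img):
    m=cv2.inRange(cv2.cvtColor(img,cv2.COLOR_BGR2GRAY),165,255); b=blob(cv2.morphologyEx(m,cv2.MORPH_CLOSE,np.ones((5,5))),(280,230,340,280))
    cs,_=cv2.findContours(b[2],cv2.RETR_EXTERNAL,cv2.CHAIN_APPROX_NONE);c=max(cs,key=cv2.contourArea)
    bx=cv2.boxPoints(cv2.minAreaRect(c)); return np.array([cast(q,.008)[:2] for q in bx])
E
python3 - <<'E'
from h import *
img=cv2.imread("pics/top0.png")
w,r=wheel(img);print("wheel",w,r)
T=tile(img);tc=T.mean(0);print(T,tc);
e=T[1]-T[0];print("edge deg",np.degrees(np.arctan2(e[1],e[0]))%90)
d=w-tc;print("dist",np.hypot(*d),"x axis deg",np.degrees(np.arctan2(d[1],d[0])))
for k,(p,uv,a) in lids(img).items():
    q=p[:2]-w;print(k,p.round(3),uv.round(1),a,"r",np.hypot(*q).round(4),"az",np.degrees(np.arctan2(q[1],q[0])).round(1))
cv2.imwrite("pics/crop0.png",cv2.resize(img[120:290,250:370],None,fx=3.5,fy=3.5,interpolation=cv2.INTER_CUBIC))
E
```

```text
wheel [0.6015657  0.01970963] 0.14027486430161862
[[ 0.33702482  0.09517108]
 [ 0.44251798  0.08675052]
 [ 0.43297679 -0.01946742]
 [ 0.32762774 -0.00990668]] [0.38503683 0.03813687]
edge deg 85.43627437537036
dist 0.2173115641171716 x axis deg -4.864317929600381
blue [0.619 0.095 0.166] [287.  173.3] 189 r 0.0769 az 77.2
red [ 0.631 -0.052  0.166] [336.2 169.4] 180 r 0.0771 az -67.9
yellow [0.535 0.058 0.166] [299.1 201.1] 188 r 0.0768 az 150.1
green [0.679 0.024 0.166] [310.8 153.5] 178 r 0.0774 az 3.3
black [ 0.543 -0.031  0.166] [329.2 198.5] 169 r 0.0771 az -139.3
```

View pics/crop0.png

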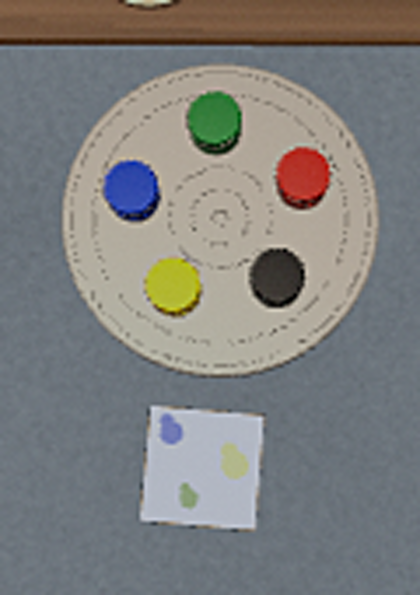

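Measurements agree (radius 140 mm, tile distance 217 mm, jars at 77 mm). Blue is at azimuth 77.2° and the target is about 175.2°, so it needs +98° counter-clockwise. I'll press a closed fingertip on the bare rim at the front and sweep it in an arc.

```bash
cat >> h.py <<'E'
W=np.array([0.6015,0.0195])
def ori(a):
    a=np.radians(a); y=np.array([np.cos(a),np.sin(a),0]);x=np.array([0,0,-1.]);return Ro.from_matrix(np.c_[x,y,np.cross(x,y)]).as_quat()
def pos(az,z,r=.124):
    a=np.radians(az);return np.array([W[0]+r*np.cos(a),W[1]+r*np.sin(a),z])
E
python3 - <<'E'
from h import *
print(Ro.from_quat(arm.read_eef_rot()).as_matrix().round(3), arm.read_ft_force())
for a in (-90,0,90,180):
  for az in (120,150,180,230):
    j=arm.ik(pos(az,.19),ori(a)); print(a,az,None if j is None else np.round(j,2))
E
```

```text
[[-0.001  0.431  0.902]
 [-0.002  0.902 -0.431]
 [-1.    -0.002  0.   ]] [ 0.31423275 -0.29715331 -0.63611765]
-90 120 [-0.65  0.68  0.61  1.85 -0.54  0.79 -1.32]
-90 150 [-0.6   0.61  0.6   1.99 -0.53  0.7  -1.24]
-90 180 [-0.49  0.58  0.6   2.05 -0.53  0.66 -1.11]
-90 230 [-0.31  0.66  0.64  1.92 -0.57  0.75 -0.91]
0 120 [-0.45  0.62  0.28  1.84 -0.24  0.71 -0.04]
0 150 [-0.4   0.56  0.28  1.99 -0.25  0.63  0.05]
0 180 [-0.28  0.53  0.29  2.05 -0.26  0.6   0.18]
0 230 [-0.1   0.59  0.31  1.91 -0.28  0.68  0.38]
90 120 [-0.22  0.61 -0.08  1.83  0.07  0.7   1.24]
90 150 [-0.16  0.54 -0.07  1.98  0.06  0.62  1.3 ]
90 180 [-0.04  0.52 -0.07  2.04  0.06  0.59  1.42]
90 230 [ 0.13  0.57 -0.04  1.91  0.04  0.66  1.64]
180 120 [ 0.05  0.65 -0.5   1.82  0.43  0.77  2.46]
180 150 [ 0.12  0.59 -0.49  1.97  0.42  0.69  2.51]
180 180 [ 0.24  0.56 -0.47  2.03  0.41  0.65  2.64]
180 230 [-0.54  0.86  1.13  1.93 -0.94  1.01 -2.1 ]
```

Run:
```python
from h import *
arm.move_gripper(0.0)
az=124
arm.movep(pos(az,.30,.123),ori(az-180)); print(arm.read_time(),arm.read_tool_pos(),arm.read_ft_force())
arm.line_to(pos(az,.203,.123),.1); f0=arm.read_ft_force();print(arm.read_time(),arm.read_tool_pos(),f0)
z=.198
while z>.185:
    arm.line_to(pos(az,z,.123),.03); f=arm.read_ft_force()-f0; print(round(z,4),arm.read_tool_pos()[2].round(4),f.round(2),round(arm.read_time(),2))
    if f[2]>3.5: break
    z-=.001
img=snapshot("top");cv2.imwrite("pics/top1.png",img);cv2.imwrite("pics/wrist1.png",snapshot("wrist"))
```

```text
2.8333 [0.53258058 0.12318734 0.29977978] [-0.4858205   0.11005897  0.78639817]
3.95 [0.53318228 0.1214354  0.20359874] [-0.51269384 -0.06726667  0.31490174]
0.198 0.198 [ 0.42 -0.68 -0.28] 4.27
0.197 0.197 [-0.14  0.31 -0.77] 4.52
0.196 0.1959 [ 0.1   0.35 -0.29] 4.77
0.195 0.1949 [ 1.68  0.02 -0.51] 5.02
0.194 0.1939 [ 0.98 -0.14 -0.46] 5.27
0.193 0.1929 [ 0.36 -0.5  -0.54] 5.52
0.192 0.1927 [0.73 0.37 5.07] 5.77
```

View pics/wrist1.png

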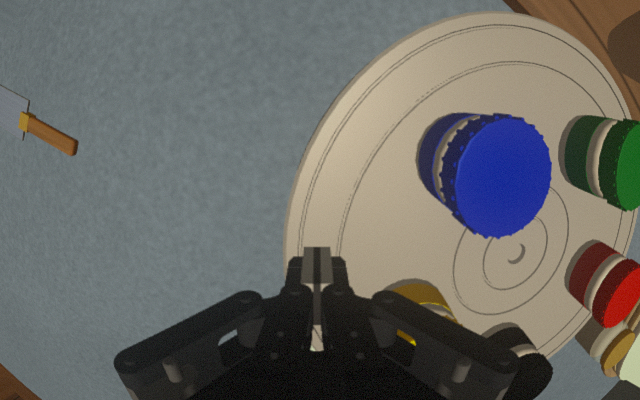

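The wrist view shows the fingertip on the bare rim at (317,255) and the knuckles spread to about (405,297). By my geometry they sit below lid height and reach inward to about r = 87 mm, too close to the jars. I'll lift, turn the jaws to tangential, and land midway between blue and yellow.

Run:
```python
from h import *
arm.line_to(pos(124,.25,.123),.1)
az=113; r=.126
print([np.round(arm.ik(pos(a,.19,r),ori(a-90)),2) for a in (113,160,211)])
arm.movep(pos(az,.25,r),ori(az-90))
arm.line_to(pos(az,.197,r),.1); arm.pause(.3); f0=np.mean([arm.read_ft_force() for _ in range(5)],0)
print(arm.read_time(),arm.read_tool_pos(),f0)
img=snapshot("top");cv2.imwrite("pics/top2.png",img);cv2.imwrite("pics/wrist2.png",snapshot("wrist"))
for k,(p,uv,a) in lids(img).items(): q=p[:2]-W;print(k,np.hypot(*q).round(4),np.degrees(np.arctan2(q[1],q[0])).round(1))
np.save("f0.npy",f0)
```

```text
[array([-0.35,  0.63,  0.12,  1.8 , -0.1 ,  0.73,  0.22]), array([-0.1 ,  0.53, -0.1 ,  2.01,  0.09,  0.6 ,  0.95]), array([ 0.29,  0.56, -0.35,  1.99,  0.31,  0.65,  1.85])]
8.6 [0.55251537 0.13553365 0.19757432] [-0.624346    0.07703719 -0.16485084]
blue 0.0767 76.7
red 0.0767 -68.2
yellow 0.077 149.9
green 0.077 2.7
black 0.1173 117.7
```

View pics/wrist2.png

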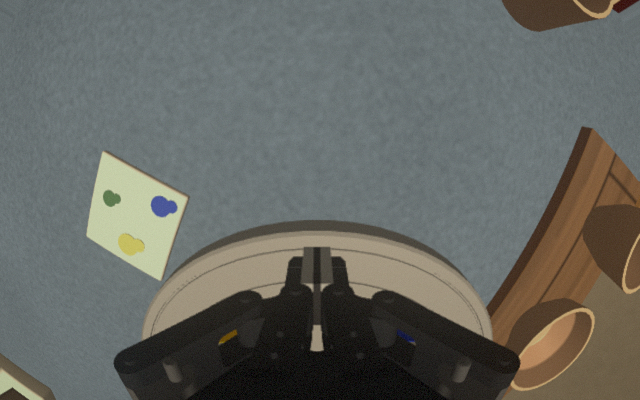

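View pics/top2.png

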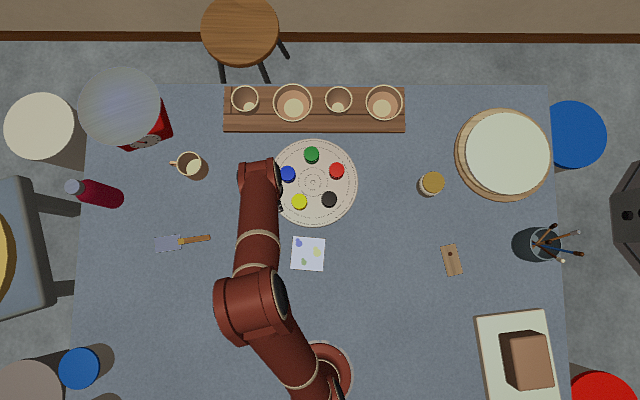

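The finger is over the bare rim with both jars clear on either side, and the wheel hasn't moved. Next I'll press, make a first short sweep, and check that the wheel follows.

```bash
cat >> h.py <<'E'
def sweep(az0,az1,z,r,step=4,v=.05,f0=0,lo=3.5,hi=6.5):
    n=int(np.ceil(abs(az1-az0)/step))
    for a in np.linspace(az0,az1,n+1)[1:]:
        arm.line_to(pos(a,z,r),v,ori(a-90)); f=arm.read_ft_force()-f0
        print(round(a,1),round(z,4),f.round(1),round(arm.read_time(),2))
        if f[2]<lo: z-=.0003
        elif f[2]>hi: z+=.0003
    return z
def show(img):
    for k,(p,uv,a) in lids(img).items(): q=p[:2]-W;print(k,np.hypot(*q).round(4),np.degrees(np.arctan2(q[1],q[0])).round(1),a)
E
python3 - <<'E'
from h import *
f0=np.load("f0.npy");z=.1945;az=113;r=.126
while z>.188:
    arm.line_to(pos(az,z,r),.03); f=arm.read_ft_force()-f0; print(round(z,4),f.round(2))
    if f[2]>4: break
    z-=.0005
z=sweep(113,129,z,r,f0=f0); print(z)
img=snapshot("top");cv2.imwrite("pics/top3.png",img); show(img)
np.save("z.npy",z)
E
```

```text
0.1945 [ 0.3  -0.47  0.78]
0.194 [ 0.72 -0.15  0.08]
0.1935 [ 0.97 -0.62  0.61]
0.193 [ 0.8  -0.82  0.6 ]
0.1925 [ 0.25 -0.52  2.89]
0.192 [0.27 0.37 5.23]
117.0 0.192 [0.5 0.5 5.2] 10.53
121.0 0.192 [ 0.1 -0.7  7.3] 10.85
125.0 0.1923 [0.4 0.  6.5] 11.18
129.0 0.1926 [-0.5 -0.2  5.5] 11.5
0.1926
blue 0.0708 84.9 124
red 0.1157 92.7 215
yellow 0.0772 159.9 190
green 0.0772 13.1 178
black 0.1095 134.8 239
```

Run:
```python
from h import *
f0=np.load("f0.npy");z=float(np.load("z.npy"))
z=sweep(129,165,z,.126,step=6,f0=f0,lo=4.5,hi=7.5); img=snapshot("top");show(img)
z=sweep(165,201,z,.126,step=6,f0=f0,lo=4.5,hi=7.5); img=snapshot("top");show(img)
cv2.imwrite("pics/top4.png",img);cv2.imwrite("pics/wrist4.png",snapshot("wrist"))
np.save("z.npy",z)
```

```text
135.0 0.1926 [-0.1 -0.3  4.6] 11.97
141.0 0.1926 [ 0.5 -0.1  4.6] 12.38
147.0 0.1926 [ 0.5 -0.2  5.7] 12.8
153.0 0.1926 [ 0.6 -0.5  4.5] 13.22
159.0 0.1926 [ 1.5 -0.6  5.5] 13.63
165.0 0.1926 [ 0.2 -0.4  5.3] 14.05
blue 0.0762 113.7 125
red 0.0906 139.7 357
yellow 0.0769 -163.0 114
green 0.0769 44.6 179
black 0.0766 -98.9 181
171.0 0.1926 [1.8 0.6 4.8] 14.52
177.0 0.1926 [ 0.6 -0.1  5. ] 14.93
183.0 0.1926 [ 1.9 -0.2  5. ] 15.35
189.0 0.1926 [ 2.4 -1.   4.8] 15.77
195.0 0.1926 [0.5 0.2 4.9] 16.18
201.0 0.1926 [ 1.  -0.3  5.9] 16.6
blue 0.0775 153.9 187
red 0.0789 -143.4 405
green 0.0773 79.8 175
black 0.0754 -64.3 191
```

View pics/top4.png

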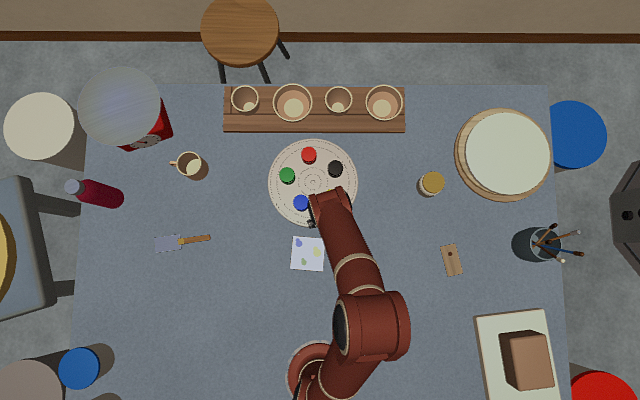

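View pics/wrist4.png

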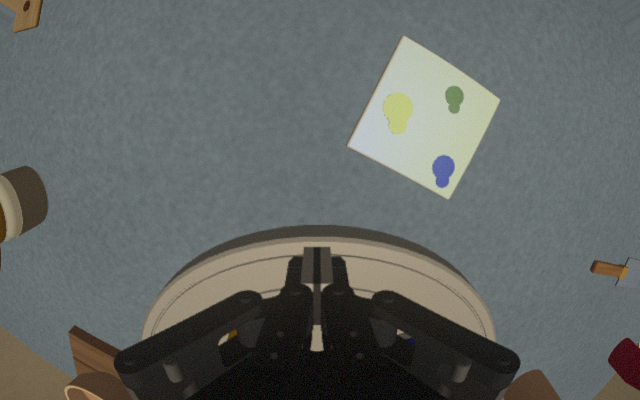

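The wheel now follows the finger almost one-to-one, and blue sits at about 153.7°. It needs another 21.5°.

Run:
```python
from h import *
f0=np.load("f0.npy");z=float(np.load("z.npy"))
print(arm.ik(pos(224,z,.126),ori(134)))
z=sweep(201,222.5,z,.126,step=5.4,f0=f0,lo=4.5,hi=7.5); arm.pause(.2); img=snapshot("top");show(img)
p=pos(222.5,.26,.126); arm.line_to(p,.1); 
img=snapshot("top");show(img);cv2.imwrite("pics/top5.png",img); print(arm.read_time())
```

```text
[ 0.40160741  0.59656766 -0.46974557  1.92843933  0.40115817  0.70924292
  2.03135184]
206.4 0.1926 [1.5 0.4 5.6] 17.08
211.8 0.1926 [ 0.6 -0.3  5.7] 17.47
217.1 0.1926 [0.2 0.1 5.5] 17.85
222.5 0.1926 [ 0.7 -0.1  5.2] 18.23
blue 0.0776 175.1 190
red 0.1264 -119.9 843
green 0.0767 101.5 184
black 0.0745 -43.4 198
blue 0.0776 175.0 192
red 0.128 -118.3 1225
green 0.0769 101.5 183
black 0.0746 -43.5 194
19.3583
```

View pics/top5.png

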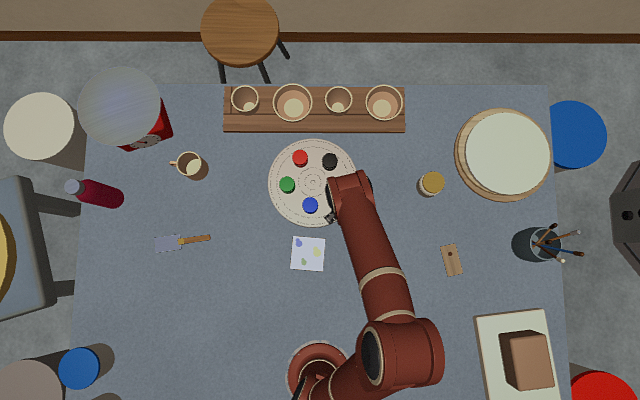

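Blue is at 175.0° against a target of about 175.2°. I'll raise the arm well clear and make a final full check.

Run:
```python
from h import *
p=np.array(arm.read_tool_pos()); arm.line_to([p[0],p[1],.33],.15)
arm.movep([.30,.45,.36],ori(60))
arm.pause(.5)
img=snapshot("top");cv2.imwrite("pics/top6.png",img);cv2.imwrite("pics/scene6.png",snapshot("scene"))
w,r=wheel(img);T=tile(img);tc=T.mean(0);print(w,r,tc);show(img)
x=(w-tc)/np.hypot(*(w-tc)); d=lids(img)['blue'][0][:2]-tc
print("blue in tile frame",x@d, x[0]*d[1]-x[1]*d[0], arm.read_time(),arm.read_ft_force())
i0=cv2.imread("pics/top0.png")
D=cv2.absdiff(i0,img).max(2)
for n,(x0,y0,x1,y1) in dict(mug=(165,145,212,185),slip=(412,168,450,202),scraper=(150,230,215,256),rib=(436,240,468,282)).items(): print(n,D[y0:y1,x0:x1].mean(),(D[y0:y1,x0:x1]>40).sum())
```

```text
[0.60166745 0.01978493] 0.1402987603590141 [0.38518523 0.03812414]
blue 0.0775 175.0 190
red 0.077 29.7 181
yellow 0.0767 -113.4 193
green 0.0768 101.5 184
black 0.0741 -43.6 202
blue in tile frame 0.13962410936614697 -7.108182763997106e-05 22.5917 [ 0.66558594 -0.29777014  0.03867603]
mug 3.220212765957447 0
slip 3.222910216718266 0
scraper 3.1680473372781064 0
rib 3.099702380952381 0
```

View pics/top6.png

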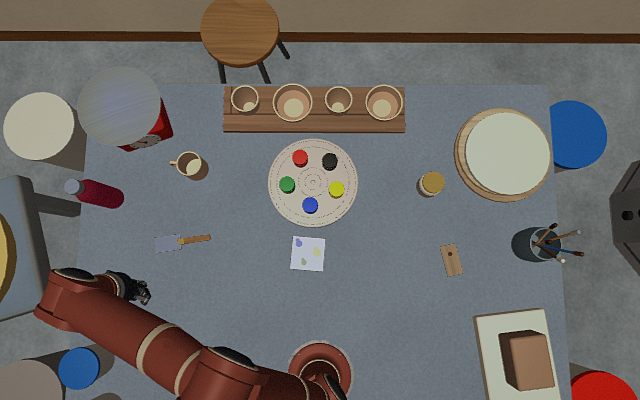

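View pics/scene6.png

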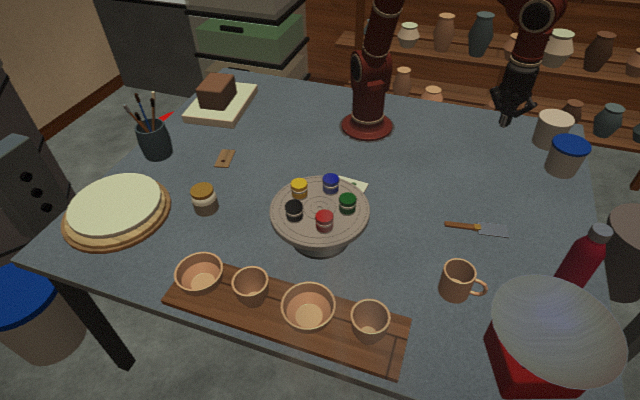

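Blue is at (310,205) in the top view, directly above the tile at (308,254). All five jars stand upright and the arm is clear, so I'm handing in.

```bash
python3 -c "
from station import ticket
print(ticket.finish_job())"
```

```text
the job is handed in; nothing more can be done
None
```

The blue-lidded jar is now at the front of the wheel, in line with the middle of the tile, and the job is handed in; `finish_job` gives no verdict. I pressed the closed fingertips on the bare rim with about 5 N and swept it round counter-clockwise by about 98°.

**Last checks, about 22.6 s on the robot's clock:**
- **Blue jar:** it measured x = 0.140 m and y = −0.0001 m in the tile frame, well inside the limits.
- **Wheel:** its lid azimuths did not change over the pictures taken after I lifted off (about 3 s), so it is standing still.
- **Jars:** all five are upright. Four measured about 77 mm from the axis and black measured 74 mm. I think that offset is the dark mask catching some shadow or the jar's side, but I did not confirm it; it is within limits either way.
- **Other things on the bench:** the mug, slip jar, scraper and rib show no change from the first picture.
- **Robot:** the arm is parked clear and touches nothing.

**What went differently:** my first touch-down had the gripper's knuckles pointing towards the jars. I lifted off before pushing, turned the jaws tangential and landed again; the wheel and jars had not moved. The finger also slipped a little on the first 16° of the sweep, which I corrected from the top camera.

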